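# Set up the strike-off gauge on the moulding bench

## Robot

A 6-joint arm with a two-finger parallel gripper is mounted at the origin on the work surface. World frame = base frame: x ahead of the robot, y to its left, z up, the work surface at z = 0. Lengths are in mm, angles in degrees, forces in N, time in s.
With the tool pointing down it reaches from about 350 to 850 mm from the base axis. Payload 8.1 kg.
Tool frame: the origin (TCP) lies between the finger pads; the fingertips stand 22 mm ahead of it and the grasp point (between the pads) lies 3 mm ahead of it; z points along the fingers, y is the line along which they close (so a half turn about z gives the same grasp; the last joint's range is limited). The gripper opens to 93 mm and grips with 3 to 60 N. Pads are 15 mm wide; open, the fingers measure 128 mm over their backs; the gripper's body (75 mm by 188 mm) begins 65 mm behind the grasp point.
Start: joints at [69.42, 7.471, 85.268, -0, 87.261, -4.893], TCP at [162.213, 577.661, 240.635] pointing down, gripper open.
Joint ranges: [-169.43, 169.43], [-51.17, 129.36], [1.28, 143.12], [-76.62, 256.62], [0, 156.53], [-152.29, 152.29]. Speed limits (degrees/s): [136.94, 136.94, 159.86, 180, 180, 180].

## Interface

Orientations are given as a 3x3 rotation matrix whose columns are the frame's x, y, z axes.
In Python, from workcell import robot gives the robot as it stands.
- The arm moves only by the tool drive_tool, never from a script. Its argument "commands" is a list of rows, each a list of 3 entries, a list of its own where there are three numbers: the shift along the tool's x, y, z normalised to -1 to 1, where 1 is 6 cm, then the turn, a rotation vector about the tool's x, y, z normalised to -1 to 1, where 1 is 0.12 rad, then the opening, from 0 (shut) to 1 (fully open). In form: [[[tx, ty, tz], [wx, wy, wz], gripper], ...]. A call has 1 to 20 rows; each row shifts and turns the commanded pose from where the row before left it, along the tool's axes as they then stand; what a row does not reach is not made up. A row lasts 1/8 s, in which the tool goes at most 62.5 mm and 10.7 degrees, less where a joint would pass 70% of its speed; a pose out of reach is approached as far as the arm can. A call with a number of a shift or a turn outside -1 to 1 is refused whole. A call with a gripper value outside its range is refused whole. The fingers move at their own pace and stop on an object; "squeeze" is the grip in N (left out, the last holds). Time passes only in rows, so rows that do not move let the fingers close. It gives the time, the measured TCP pose, the force, the opening and the grip force at its end, in the units of the state.
- robot.state(): the state, without advancing time (a new reading comes with each control period).
- robot.get_image(name): name is "scene" or "side" or "wrist"; returns (picture, depth): 400x640x3 uint8, red, green, blue; 400x640 float32, mm along the optical axis (not along the pixel's ray), 0 where there is no reading.
- robot.calibration(name): a dict with "fx", "fy", "cx", "cy" (pixels), "k1" (the pictures are not rectified: a ray, as slopes to the right and down, at radius r is drawn at 1 + k1 r^2 times it, then the intrinsics apply), "rvec" (rotation vector, rad) and "tvec" (3), from world to camera coordinates, as OpenCV has them. Camera axes: x right, y down, z forward; pixel columns grow to the right and rows downward; lengths in mm; the calibration is good to about 2 mm. A picture is of the moment at which its call begins: read the wrist's pose just before it. calibration takes no time and is no camera call; for the wrist camera it gives the pose at the moment of the call.
- robot.finish_job(): hands the job in; it is judged then, once.
The state is a dict: "time": time; "q": joint angles; "qvel": joint speeds; "tau": joint torques, N m; "ee_pos": TCP position; "eef_rot": TCP orientation; "force": force on the tool from outside, world axes, zero at the start; "ft_torque": the same for the moment, N m; "grip_width": opening from 0.0 (shut) to 1.0 (fully open); "grasp_force": force on a finger pad.
Only numpy, scipy, OpenCV 4.12 (cv2) and the standard library are available. Lean on these libraries where they do the work, as an engineer would, in place of code of your own. Each camera call takes 0.05 s, during which the arm holds its last target. There are 200 camera calls.

## Task

Set up the strike-off gauge for the next sand mould. First turn its depth sleeve until the red pointer clicks in at number 5 and let go of it; then take the wooden-handled strike-off blade out of its parking block, slide it edgewise into the slot of the gauge until it sits fully home, and let go. Leave everything else on the bench where it is.

Things in the scene. Friction and masses are not known exactly. Their poses are not given: they have to be found in the camera images.
- gauge: Strike-off gauge, fixed: pale green base 135 (x) x 300 (y) x 20 mm high. Origin: centre of the underside, z up. At (0, +80): a black dial, 132 across, top 32 high, with white numerals 1 to 7 around the sleeve at radius 53, 0.45 rad apart, clockwise seen from above, 4 towards +x of this frame. At (0, -65): an aluminium slot block 50 x 140, top 65 high.
- sleeve (a joint): Turn of the knurled steel depth sleeve about its vertical axis, rad, growing clockwise seen from above. Number n is at 0.45*(n-1): 1 is 0, 5 is 1.80, 7 is 2.70; it stops just beyond 1 and 7. A spring detent (about 0.15 Nm) pulls it into each number. The red pointer at its foot and the red line on its top show its direction.
- sleeve_grip (a point): Point on the sleeve's axis, 72 above the bench, at the height to grip. The sleeve is a round, knurled steel cylinder 51 in diameter from 43 to 90 above the bench, with a 58 foot flange from 34 to 43. This frame's x axis points along the red pointer; its z is up.
- slot (a point): Centre of the floor of the blade slot in the gauge, 25 above the bench. The slot runs along y of this frame, 118 long and 9 wide, 40 deep (mouth 65 above the bench, edges chamfered 5), z up.
- blade: Strike-off blade, loose, 0.35 kg: steel plate 6 mm thick (x), 110 long (y), 75 high, with a flat-sided wooden grip along its upper edge, 22 thick (x), 90 long (y), from 70 to 105 above the lower edge. Origin: middle of the lower edge, z up towards the grip. Either way round is the same. Starts upright in the parking block.
- rest: Dark wooden parking block, fixed: 75 (x) x 145 (y) x 45 high, with a slot along its y, 118 long, 10 wide, 35 deep, in which the blade stands, its lower edge 10 above the bench. Origin: centre of the underside.
- tin: Bystander: yellow closed tin, 66 across, 100 high (mm); it starts behind the gauge (side away from the robot). Leave alone.
- slick: Bystander: steel spoon-shaped moulding tool, 190 long, lying (mm); it starts in front of the gauge (robot side). Leave alone.
- rammer: Bystander: turned wooden hand rammer, 64 across, 115 high, standing (mm); it starts behind the parking block. Leave alone.
- brush: Bystander: flat brush, 190 long, lying (mm); it starts in front of the parking block. Leave alone.
- mug: Bystander: blue mug, 80 across, 90 high (mm); it starts at the back of the bench. Leave alone.
- mallet: Bystander: hammer, 250 long, lying (mm); it starts at the left. Leave alone.
- jar: Bystander: amber glass jar, 70 across, 90 high (mm); it starts at the right. Leave alone.
Things that resemble listed ones, but are neither listed nor needed, are in the scene too. Leave any turquoise or yellow look-alike of the blade alone.

How it is judged:
By the outcome, as a careful person would: the job done as asked, in the order asked, and still so for the second after the job is handed in, with the robot touching nothing.
It also fails if it takes over 64 s, if anything falls off the work surface, if the arm or the gripper's body presses on something with over 40 N, if the wrist force passes 120 N, or if a joint passes its speed limit or range.

## Working session

There is one attempt and no reset: what is moved stays moved. The work goes in short steps, Python scripts to look and compute and a tool call to move; the robot and the scene stay as the last step left them, time stands still between calls to the robot, and variables do not carry over. Pictures are saved under pics/ and viewed, at most 10 in all, crops included, and the job is handed in when it is done.

Besides the shell and the picture viewer there is one more tool, called after ">>>" in YAML: its name, and indented under it one key for each argument. drive_tool: Moves the arm, as the interface text tells. Its arguments: {"type":"object","properties":{"commands":{"type":"array"},"squeeze":{"type":"number"}},"required":["commands"]}

```bash
mkdir -p pics; cat > h.py <<'E'
import numpy as np,cv2
from workcell import robot
def grab(name,fn=None):
    c=robot.calibration(name); im,d=robot.get_image(name)
    np.savez('%s.npz'%(fn or name),im=im,d=d,K=[c['fx'],c['fy'],c['cx'],c['cy'],c['k1']],rvec=c['rvec'],tvec=c['tvec'])
    cv2.imwrite('pics/%s.png'%(fn or name),im[:,:,::-1])
def load(fn): return np.load('%s.npz'%fn)
def rays(s,uv):
    fx,fy,cx,cy,k=s['K']; uv=np.atleast_2d(np.array(uv,float))
    K=np.array([[fx,0,cx],[0,fy,cy],[0,0,1]])
    n=cv2.undistortPoints(uv[:,None,:],K,np.array([k,0,0,0,0.]))[:,0]
    R=cv2.Rodrigues(np.array(s['rvec'],float))[0]; t=np.array(s['tvec'],float).ravel()
    return -R.T@t, np.c_[n,np.ones(len(n))]@R   # origin, dirs (depth-1)
def plane(s,uv,z):
    o,d=rays(s,uv); return o+d*((z-o[2])/d[:,2])[:,None]
def bydepth(s,uv):
    uv=np.atleast_2d(uv); o,d=rays(s,uv); ii=np.round(uv).astype(int)
    return o+d*s['d'][ii[:,1],ii[:,0]][:,None]
def proj(s,P):
    fx,fy,cx,cy,k=s['K']
    return cv2.projectPoints(np.atleast_2d(np.array(P,float)),np.array(s['rvec'],float),np.array(s['tvec'],float),np.array([[fx,0,cx],[0,fy,cy],[0,0,1]]),np.array([k,0,0,0,0.]))[0][:,0]
def tri(s1,u1,s2,u2):
    o1,d1=rays(s1,u1);o2,d2=rays(s2,u2);d1=d1[0];d2=d2[0]
    a=np.linalg.lstsq(np.c_[d1,-d2],o2-o1,rcond=None)[0]
    p,q=o1+a[0]*d1,o2+a[1]*d2; return (p+q)/2,np.linalg.norm(p-q)
def st():
    s=robot.state(); print('t',s['time'],'pos',np.round(s['ee_pos'],1),'F',np.round(s['force'],1),'w',s['grip_width'],'gf',s['grasp_force']); print(np.round(s['eef_rot'],3).tolist(),np.round(s['q'],1)); return s
E
python3 - <<'E'
from h import *
st()
for n in('scene','side','wrist'):
    grab(n); s=load(n); o,d=rays(s,[[320,200]]); print(n,o.round(),d.round(2))
E
```

```text
t 0.0 pos [162.  577.2 239.6] F [-0.3 -0.   0.4] w 1.000722072253182 gf 0.0
[[-0.963, 0.27, -0.001], [0.27, 0.963, -0.002], [0.0, -0.002, -1.0]] [69.4  7.5 85.3 -0.  87.3 -4.9]
scene [1820. -288. 1235.] [[-0.72  0.16 -0.67]]
side [ 230. -751. 1044.] [[ 0.29  0.58 -0.76]]
wrist [ 92. 596. 384.] [[ 0.26 -0.06 -0.96]]
```

View pics/scene.png

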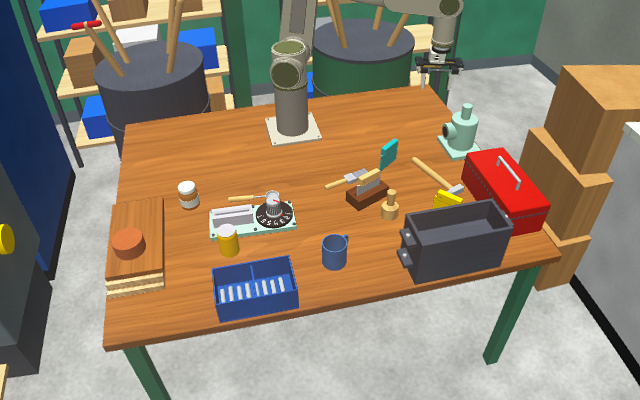

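View pics/side.png

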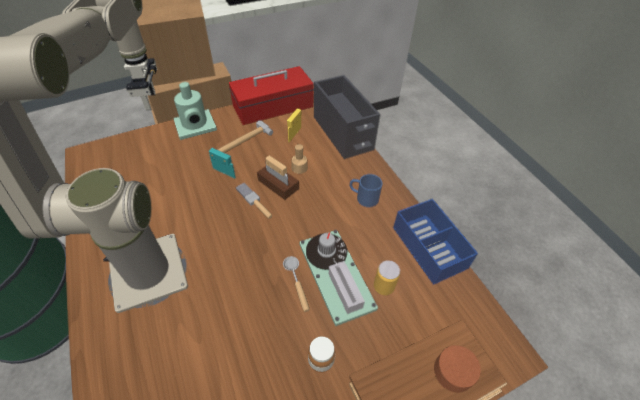

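The scene view shows the gauge at about (253,218), with its sleeve at (272,202), and the parking block with the blade at (367,190). In the side view the sleeve is at (327,243), the slot block at (345,288) and the blade grip at (276,167). The teal and yellow plates are the look-alikes.

```bash
python3 - <<'E'
from h import *
a,b=load('scene'),load('side')
print('sleeve top',tri(a,[272,194],b,[327,236]), plane(a,[[272,194]],90),plane(b,[[327,236]],90))
print('grip',tri(a,[370,175],b,[276,166]))
for n,(s,uv) in {'slotblk sc':(a,[235,216]),'slotblk side':(b,[345,286]),'rest side':(b,[280,185])}.items(): print(n,bydepth(s,[uv]).round())
# gauge base by mask: pale green, height ~20
for s,c in((a,(253,218)),(b,(337,275))):
    hsv=cv2.cvtColor(s['im'],cv2.COLOR_RGB2HSV); m=cv2.inRange(hsv,(60,30,120),(85,140,255))
    w=np.zeros_like(m); cv2.circle(w,c,65,255,-1); m&=w
    v,u=np.nonzero(m); P=plane(s,np.c_[u,v],20)[:,:2].astype(np.float32); print(len(u),cv2.minAreaRect(P))
w=load('wrist'); print(proj(w,[[560,-20,60]]))
E
```

```text
sleeve top (array([ 539.26350502, -170.25295949,  114.43722506]), np.float64(5.847783986298869)) [[ 508.97768378 -165.00787665   90.        ]] [[ 547.84784284 -158.34954325   90.        ]]
grip (array([507.38887251, 189.43251297,  99.63652322]), np.float64(11.965417282434748))
slotblk sc [[ 562. -304.   65.]]
slotblk side [[ 530. -320.   62.]]
rest side [[503. 137.  46.]]
429 ((549.5020751953125, -248.5425262451172), (297.0450439453125, 145.652099609375), 87.45512390136719)
1536 ((536.6336669921875, -252.25027465820312), (298.1331481933594, 133.67819213867188), 87.25955963134766)
[[ 52.30537674 489.44769836]]
```

>>> drive_tool:
  commands:
    - [[0,0,-0.3],[0,0,-0.76],1]
    - [[0,0,-0.3],[0,0,-0.76],1]
    - [[0,0,-0.3],[0,0,-0.76],1]
    - [[-0.5,-0.63,0],[0,0,0],1]
    - [[-0.5,-0.63,0],[0,0,0],1]
    - [[-0.5,-0.63,0],[0,0,0],1]
    - [[-0.5,-0.63,0],[0,0,0],1]
    - [[-0.5,-0.63,0],[0,0,0],1]
    - [[-0.5,-0.63,0],[0,0,0],1]
    - [[-0.5,-0.63,0],[0,0,0],1]
    - [[-0.5,-0.63,0],[0,0,0],1]
    - [[-0.5,-0.63,0],[0,0,0],1]
    - [[-0.5,-0.63,0],[0,0,0],1]
    - [[-0.5,-0.63,0],[0,0,0],1]
    - [[0,0,0],[0,0,0],1]
    - [[0,0,0],[0,0,0],1]

```text
time: 2.15
ee_pos: [491.7, 162.0, 294.3]
eef_rot: [[-1.0, 0.001, -0.001], [0.001, 1.0, 0.0], [0.001, 0.0, -1.0]]
force: [-0.2, 0.3, -0.6]
grip_width: 0.997
grasp_force: 0.0
```

```bash
python3 - <<'E'
from h import *
st(); grab('wrist','w1'); print(load('w1')['K'])
E
```

```text
t 2.15 pos [491.7 162.  294.3] F [-0.2  0.3 -0.6] w 0.9966604064288423 gf 0.0
[[-1.0, 0.001, -0.001], [0.001, 1.0, 0.0], [0.001, 0.0, -1.0]] [ 12.5  -6.3  93.5   0.   92.8 -77.4]
[ 3.00013302e+02  3.00013302e+02  3.15845106e+02  2.01472543e+02
 -4.69189166e-02]
```

View pics/w1.png

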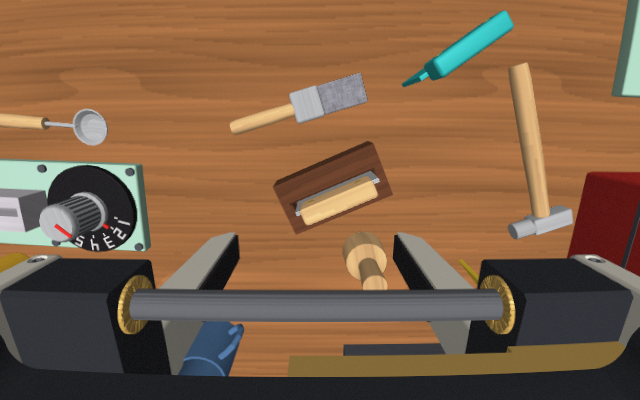

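The wrist view shows the block at about (333,188) with the grip at (340,200). The dial is at (93,207), with a red pointer near (107,227) pointing at about 2 or 3. I'll go over the gauge next.

>>> drive_tool:
  commands:
    - [[-0.05,-0.9,0],[0,0,0],1]
    - [[-0.05,-0.9,0],[0,0,0],1]
    - [[-0.05,-0.9,0],[0,0,0],1]
    - [[-0.05,-0.9,0],[0,0,0],1]
    - [[-0.05,-0.9,0],[0,0,0],1]
    - [[-0.05,-0.9,0],[0,0,0],1]
    - [[-0.05,-0.9,0],[0,0,0],1]
    - [[0,0,0],[0,0,0],1]
    - [[0,0,0],[0,0,0],1]

```text
time: 3.32
ee_pos: [513.2, -214.9, 294.6]
eef_rot: [[-1.0, -0.001, -0.0], [-0.001, 1.0, 0.001], [0.0, 0.001, -1.0]]
force: [-0.5, -0.0, 0.3]
grip_width: 1.002
grasp_force: 0.0
```

```bash
python3 - <<'E'
from h import *
st(); grab('wrist','w2')
im=load('w2')['im']; cv2.imwrite('pics/w2c.png',cv2.resize(im[80:300,170:470],None,fx=2.6,fy=2.6,interpolation=cv2.INTER_CUBIC)[:,:,::-1])
E
```

```text
t 3.325 pos [ 513.2 -214.9  294.6] F [-0.5 -0.   0.3] w 1.002133506621636 gf 0.0
[[-1.0, -0.001, -0.0], [-0.001, 1.0, 0.001], [0.0, 0.001, -1.0]] [ -28.    -0.2   87.7    0.    92.5 -118.1]
```

View pics/w2c.png

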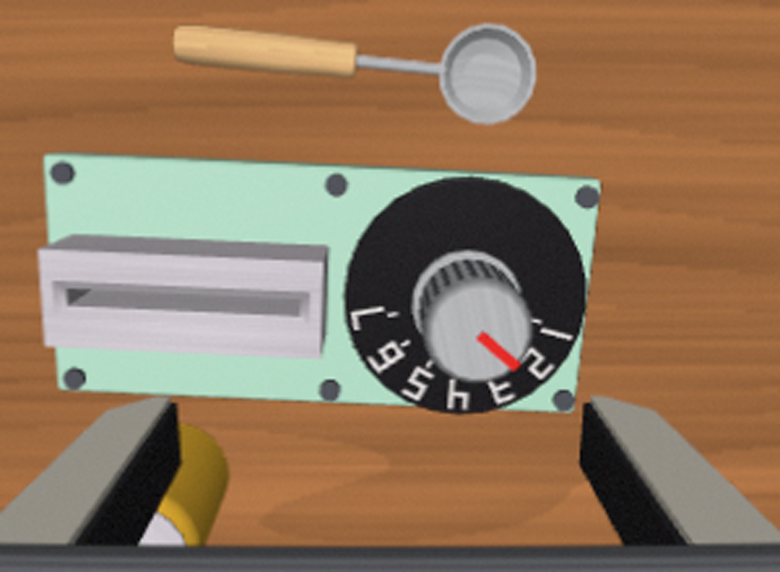

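The crop shows the pointer line running down-right from about (480,335) to (517,368), so the sleeve is at number 2. The slot runs from (68,297) to (303,304) in the crop.

```bash
cat > m.py <<'E'
from h import *
def gauge(f,roi):
    s=load(f); x0,y0,x1,y1=roi; w=np.zeros(s['im'].shape[:2],np.uint8); w[y0:y1,x0:x1]=255
    hsv=cv2.cvtColor(s['im'],cv2.COLOR_RGB2HSV)
    dark=cv2.morphologyEx(cv2.inRange(hsv,(0,0,0),(180,120,60))&w,cv2.MORPH_OPEN,np.ones((3,3)))
    c=max(cv2.findContours(dark,0,2)[0],key=cv2.contourArea); h=cv2.convexHull(c)[:,0]
    P=plane(s,h,32)[:,:2].astype(np.float32); e=cv2.fitEllipse(P); print(f,'dial',np.round(e[0],1),np.round(e[1],1))
    red=cv2.inRange(hsv,(0,150,110),(8,255,255))|cv2.inRange(hsv,(172,150,110),(180,255,255)); red&=w
    for c in cv2.findContours(red,0,2)[0]:
        if cv2.contourArea(c)>4:
            r=cv2.minAreaRect(plane(s,c[:,0],90)[:,:2].astype(np.float32)); b=cv2.boxPoints(r)
            print(' red@90',np.round(r[0],1),np.round(r[1],1),'dir from dial ctr',np.degrees(np.arctan2(r[0][1]-e[0][1],r[0][0]-e[0][0])).round(1),'angle',round(r[2],1))
    g=cv2.inRange(hsv,(60,30,120),(85,140,255))&w; v,u=np.nonzero(g|dark)
    n,l,stt,_=cv2.connectedComponentsWithStats(g); 
    v,u=np.nonzero(np.isin(l,[i for i in range(1,n) if stt[i,4]>150]))
    print(' base',cv2.minAreaRect(plane(s,np.c_[u,v],20)[:,:2].astype(np.float32)))
    return e[0]
E
python3 - <<'E'
from m import *
e=gauge('w2',(180,130,410,245))
s=load('w2'); g=cv2.cvtColor(s['im'],cv2.COLOR_RGB2GRAY)
for u in (200,215,230,245,260,275,290): print(u,g[170:220,u].tolist())
for v in (192,195,198): print(v,g[v,184:200].tolist(),g[v,280:298].tolist())
d=s['d']; print('depth pts sleeve top, block top, dial', bydepth(s,[[353,210],[240,186],[345,155],[180+10,150]]).round(1))
# block region by depth in w2
print(proj(s,[[500,165,45],[500,165,115]]))
E
```

```text
w2 dial [ 543.1 -170.2] [128.1 129.4]
 red@90 [ 553.6 -160.3] [23.6  4.5] dir from dial ctr 43.7 angle 48.4
 base ((539.3597412109375, -249.65963745117188), (296.7716369628906, 134.22914123535156), 87.302490234375)
200 [150, 129, 130, 128, 127, 130, 162, 196, 202, 204, 200, 200, 200, 201, 198, 196, 196, 197, 164, 147, 146, 97, 77, 76, 98, 124, 128, 137, 201, 199, 198, 198, 197, 200, 203, 202, 201, 198, 201, 202, 201, 202, 203, 201, 206, 207, 206, 206, 206, 206]
215 [192, 140, 130, 129, 128, 127, 127, 183, 203, 201, 204, 203, 200, 198, 200, 195, 196, 199, 200, 147, 146, 144, 129, 128, 129, 129, 128, 131, 162, 202, 200, 198, 198, 202, 202, 206, 205, 202, 200, 202, 203, 200, 206, 203, 202, 206, 206, 206, 205, 205]
230 [209, 162, 130, 130, 130, 128, 129, 143, 196, 202, 203, 205, 203, 198, 198, 197, 196, 198, 201, 187, 147, 147, 138, 131, 127, 128, 128, 129, 133, 186, 204, 201, 201, 201, 209, 205, 209, 207, 203, 202, 204, 199, 202, 205, 205, 206, 205, 206, 205, 205]
245 [207, 208, 138, 130, 132, 129, 130, 129, 165, 198, 204, 204, 207, 202, 198, 198, 197, 198, 201, 200, 173, 148, 148, 134,
[... 911 characters left out ...]
188, 199, 200, 199, 182, 167, 171, 167, 162, 132, 89, 79, 78, 77] [142, 149, 153, 155, 155, 154, 154, 159, 166, 186, 194, 193, 192, 176, 118, 100, 180, 205]
195 [124, 143, 180, 201, 200, 199, 189, 179, 180, 183, 186, 155, 100, 79, 84, 102] [129, 129, 128, 127, 128, 135, 144, 151, 154, 186, 197, 198, 197, 172, 111, 113, 183, 205]
198 [122, 133, 171, 196, 198, 197, 192, 190, 191, 194, 199, 196, 201, 200, 200, 201] [127, 128, 126, 127, 125, 147, 160, 164, 169, 193, 200, 201, 200, 168, 109, 125, 187, 205]
depth pts sleeve top, block top, dial [[ 546.5 -171.2   93.6]
 [ 523.2 -313.    64.9]
 [ 487.7 -176.6   32.4]
 [ 481.6 -391.6   19.9]]
[[591.94899098 166.93402698]
 [641.96073817 176.71630569]]
```

>>> drive_tool:
  commands:
    - [[-0.25,0.37,0.2],[0,0,0],0.85]
    - [[-0.25,0.38,0.4],[0,0,0],0.85]
    - [[0,0,0.6],[0,0,0],0.85]
    - [[0,0,0.6],[0,0,0],0.85]
    - [[0,0,0.6],[0,0,0],0.85]
    - [[0,0,0.5],[0,0,0],0.85]
    - [[0,0,0.4],[0,0,0],0.85]
    - [[0,0,0.3],[0,0,0],0.85]
    - [[0,0,0.06],[0,0,0],0.85]
    - [[0,0,0],[0,0,0],0.85]
  squeeze: 35

```text
time: 4.62
ee_pos: [543.5, -170.9, 75.7]
eef_rot: [[-1.0, -0.0, 0.001], [-0.0, 1.0, -0.0], [-0.001, -0.0, -1.0]]
force: [0.5, -0.4, -0.2]
grip_width: 0.846
grasp_force: 0.0
```

```bash
python3 - <<'E'
from m import *
st(); grab('side','s2'); grab('scene','c2')
s=load('w2'); hsv=cv2.cvtColor(s['im'],cv2.COLOR_RGB2HSV); m=cv2.inRange(hsv,(0,0,185),(180,30,255)); m[:,:180]=0;m[:,300:]=0;m[:165]=0;m[225:]=0
c=max(cv2.findContours(m,0,2)[0],key=cv2.contourArea); print('blk',cv2.minAreaRect(plane(s,c[:,0],65)[:,:2].astype(np.float32)))
# parking block / grip from w1
s=load('w1'); hsv=cv2.cvtColor(s['im'],cv2.COLOR_RGB2HSV)
w=np.zeros(s['im'].shape[:2],np.uint8); w[135:240,265:400]=255
print(hsv[203,338],hsv[165,330],hsv[215,290],hsv[140,300])
v,u=np.nonzero(w); P=bydepth(s,np.c_[u,v])
for lo,hi in((105,125),(40,52)):
    k=(P[:,2]>lo)&(P[:,2]<hi); m=np.zeros_like(w); m[v[k],u[k]]=255
    m=cv2.morphologyEx(m,cv2.MORPH_OPEN,np.ones((3,3)));c=max(cv2.findContours(m,0,2)[0],key=cv2.contourArea)
    z=np.median(P[k,2]); print(lo,z.round(1),len(c),cv2.minAreaRect(plane(s,c[:,0],z)[:,:2].astype(np.float32)))
E
```

```text
t 4.625 pos [ 543.5 -170.9   75.7] F [ 0.5 -0.4 -0.2] w 0.8455997315924471 gf 0.0
[[-1.0, -0.0, 0.001], [-0.0, 1.0, -0.0], [-0.001, -0.0, -1.0]] [ -22.6   10.8   99.4    0.    69.7 -112.6]
blk ((537.7474975585938, -314.68377685546875), (139.80380249023438, 50.05998992919922), 87.32836151123047)
[ 18 105 237] [ 11 156 103] [ 10 151 103] [ 13 153 148]
105 114.9 131 ((509.1662292480469, 184.99722290039062), (23.51634407043457, 88.975341796875), 23.429094314575195)
40 45.1 240 ((511.7461853027344, 182.8759765625), (75.92439270019531, 145.34341430664062), 23.485355377197266)
```

>>> drive_tool:
  commands:
    - [[0,0,0],[0,0,0],0]
    - [[0,0,0],[0,0,0],0]
    - [[0,0,0],[0,0,0],0]
    - [[0,0,0],[0,0,0],0]
    - [[0,0,0],[0,0,0.5],0]
    - [[0,0,0],[0,0,0.5],0]
  squeeze: 35

```text
time: 5.48
ee_pos: [543.2, -169.0, 75.2]
eef_rot: [[-0.993, 0.121, -0.0], [0.121, 0.993, 0.003], [0.001, 0.003, -1.0]]
force: [-1.1, 10.5, 4.5]
grip_width: 0.542
grasp_force: 35.0
```

>>> drive_tool:
  commands:
    - [[0,0.02,0],[0,0,0.8],0]
    - [[0,0,0],[0,0,0.8],0]
    - [[0,0,0],[0,0,0.8],0]
    - [[0,0,0],[0,0,0.8],0]
    - [[0,0,0],[0,0,0.8],0]
    - [[0,0,0],[0,0,0.8],0]
    - [[0,0,0],[0,0,0.8],0]
    - [[0,0,0],[0,0,0.8],0]
    - [[0,0,0],[0,0,0.8],0]
    - [[0,0,0],[0,0,0.8],0]
    - [[0,0,0],[0,0,0.8],0]
    - [[0,0,0],[0,0,0.8],0]
    - [[0,0,0],[0,0,0.65],0]
    - [[0,0,0],[0,0,0],0]
    - [[0,0,0],[0,0,0],0]

```text
time: 7.35
ee_pos: [543.3, -168.9, 75.2]
eef_rot: [[-0.219, 0.976, 0.0], [0.976, 0.219, 0.002], [0.002, 0.001, -1.0]]
force: [-0.8, 6.1, 2.6]
grip_width: 0.546
grasp_force: 35.0
```

```bash
python3 - <<'E'
from m import *
s=st(); print(np.degrees(np.arctan2(s['eef_rot'][1][1],s['eef_rot'][0][1])),s['ft_torque'])
E
```

```text
t 7.35 pos [ 543.3 -168.9   75.2] F [-0.8  6.1  2.6] w 0.5464181133414043 gf 34.99774123811221
[[-0.219, 0.976, 0.0], [0.976, 0.219, 0.002], [0.002, 0.001, -1.0]] [-22.5  10.8  99.5   0.1  69.7 -35.2]
12.645944970344633 [ 0.95565936 -0.15270334  0.00584611]
```

>>> drive_tool:
  commands:
    - [[0,0,0],[0,0,0],0.85]
    - [[0,0,0],[0,0,0],0.85]
    - [[0,0,0],[0,0,0],0.85]
    - [[0,0,-0.3],[0,0,0],0.85]
    - [[0,0,-0.7],[0,0,0],0.85]
    - [[0,0,-0.9],[0,0,0],0.85]
    - [[0,0,-0.9],[0,0,0],0.85]
    - [[0,0,-0.7],[0,0,0],0.85]
    - [[0,0,0],[0,0,0],0.85]

```text
time: 8.48
ee_pos: [545.2, -170.9, 291.8]
eef_rot: [[-0.219, 0.976, 0.009], [0.976, 0.219, -0.004], [-0.006, 0.008, -1.0]]
force: [0.6, -0.2, 0.8]
grip_width: 0.854
grasp_force: 0.0
```

```bash
python3 - <<'E'
from m import *
st(); grab('wrist','w3')
s=load('w3'); c=proj(s,[543,-169,60])[0]; print(c)
x,y=int(c[0]),int(c[1]); a=s['im'][max(0,y-110):y+110,max(0,x-130):x+130]; cv2.imwrite('pics/w3c.png',cv2.resize(a,None,fx=2.6,fy=2.6,interpolation=cv2.INTER_CUBIC)[:,:,::-1])
E
```

```text
t 8.475 pos [ 545.2 -170.9  291.8] F [ 0.6 -0.2  0.8] w 0.8537885103977843 gf 0.0
[[-0.219, 0.976, 0.009], [0.976, 0.219, -0.004], [-0.006, 0.008, -1.0]] [-22.5   1.6  86.2  -0.   91.7 -35.2]
[312.49559459 174.75502022]
```

View pics/w3c.png

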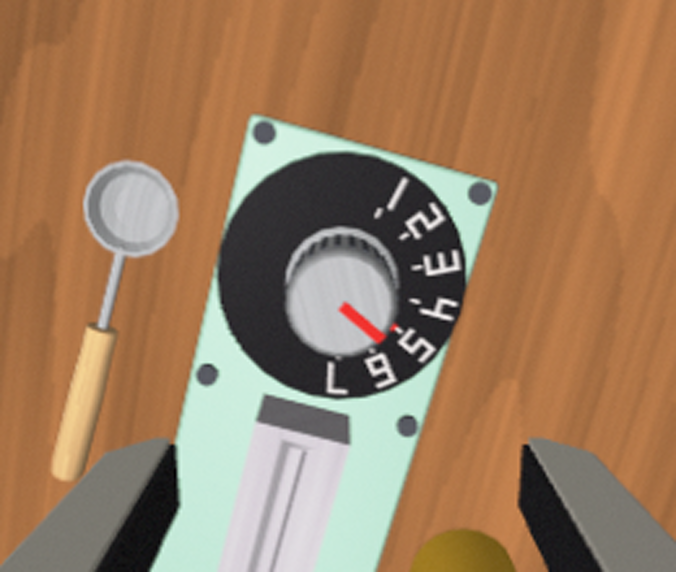

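The pointer tip at crop (393,327) points at the 5, and the sleeve is released. Next is the blade.

>>> drive_tool:
  commands:
    - [[0,0,0],[0,0,-0.8],0.55]
    - [[0,0,0],[0,0,-0.77],0.55]
    - [[0.71,0.225,0],[0,0,0],0.55]
    - [[0.71,0.225,0],[0,0,0],0.55]
    - [[0.71,0.225,0],[0,0,0],0.55]
    - [[0.71,0.225,0],[0,0,0],0.55]
    - [[0.71,0.225,0],[0,0,0],0.55]
    - [[0.71,0.225,0],[0,0,0],0.55]
    - [[0.71,0.225,0],[0,0,0],0.55]
    - [[0.71,0.225,0],[0,0,0],0.55]
    - [[0,0,0],[0,0,0],0.55]
    - [[0,0,0],[0,0,0],0.55]

```text
time: 10.02
ee_pos: [506.3, 185.2, 284.0]
eef_rot: [[-0.398, 0.917, -0.002], [0.917, 0.398, -0.001], [-0.0, -0.002, -1.0]]
force: [-0.3, -0.2, 0.7]
grip_width: 0.551
grasp_force: 0.0
```

```bash
python3 - <<'E'
from m import *
s3=load('w3'); gauge('w3',(200,60,420,200))
st(); grab('wrist','w4'); s=load('w4')
c=proj(s,[510,184,80])[0].astype(int); print(c)
w=np.zeros(s['im'].shape[:2],np.uint8); w[max(0,c[1]-90):c[1]+90,c[0]-90:c[0]+90]=255
v,u=np.nonzero(w); P=bydepth(s,np.c_[u,v])
near=(np.hypot(P[:,0]-510,P[:,1]-184)<85)
for lo,hi,r in((105,125,50),(40,52,90)):
    k=(P[:,2]>lo)&(P[:,2]<hi)&(np.hypot(P[:,0]-510,P[:,1]-184)<r); m=np.zeros_like(w); m[v[k],u[k]]=255
    m=cv2.morphologyEx(m,cv2.MORPH_OPEN,np.ones((3,3)));c=max(cv2.findContours(m,0,2)[0],key=cv2.contourArea)
    z=np.median(P[k,2]); print(lo,z.round(1),cv2.minAreaRect(plane(s,c[:,0],z)[:,:2].astype(np.float32)))
# rammer from w1 depth
s=load('w1'); v,u=np.mgrid[200:300,320:420]; P=bydepth(s,np.c_[u.ravel(),v.ravel()])
k=(P[:,2]>15)&(P[:,0]>545); print('rammer',P[k].min(0).round(),P[k].max(0).round())
E
```

```text
w3 dial [ 543.3 -166.3] [120.1 129.9]
 red@90 [ 555.2 -176.8] [ 4.6 24.1] dir from dial ctr -41.4 angle 62.7
 base ((543.8992309570312, -165.77157592773438), (130.46217346191406, 132.37454223632812), 87.24156951904297)
t 10.025 pos [506.3 185.2 284. ] F [-0.3 -0.2  0.7] w 0.5507437492565675 gf 0.0
[[-0.398, 0.917, -0.002], [0.917, 0.398, -0.001], [-0.0, -0.002, -1.0]] [14.7 -2.7 91.2 -0.  91.6 -8.8]
[318 184]
105 114.9 ((510.1624450683594, 187.07867431640625), (21.245162963867188, 87.93645477294922), 23.112754821777344)
40 45.2 ((511.4277648925781, 183.60848999023438), (75.16741943359375, 143.9796142578125), 23.44784927368164)
rammer [545. 166.  15.] [648. 263. 116.]
```

View pics/w4.png

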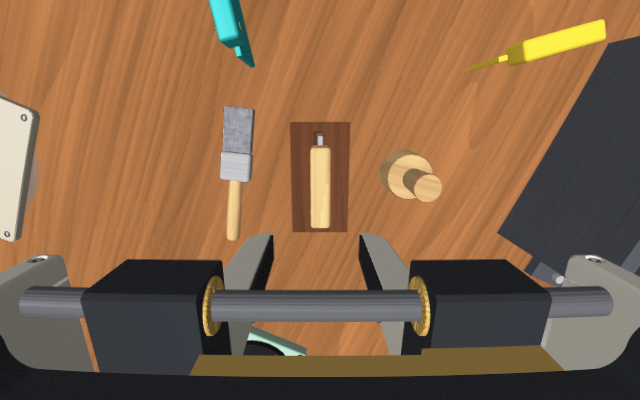

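Blade grip is at (320,188) in the view, between the brush and the rammer, with room for the fingers on both sides.

>>> drive_tool:
  commands:
    - [[-0.01,0.06,0.4],[0,0,0],0.55]
    - [[0,0,0.7],[0,0,0],0.55]
    - [[0,0,0.7],[0,0,0],0.55]
    - [[0,0,0.6],[0,0,0],0.55]
    - [[0,0,0.4],[0,0,0],0.55]
    - [[0,0,0.2],[0,0,0],0.55]
    - [[0,0,0.07],[0,0,0],0.55]
    - [[0,0,0],[0,0,0],0.55]
    - [[0,0,0],[0,0,0],0]
    - [[0,0,0],[0,0,0],0]
    - [[0,0,0],[0,0,0],0]
    - [[0,0,0],[0,0,0],0]
  squeeze: 40

```text
time: 11.58
ee_pos: [510.4, 186.6, 101.1]
eef_rot: [[-0.398, 0.917, 0.0], [0.917, 0.398, 0.0], [-0.0, 0.0, -1.0]]
force: [0.5, -0.7, 1.7]
grip_width: 0.231
grasp_force: 40.0
```

>>> drive_tool:
  commands:
    - [[0,0,-0.15],[0,0,0],0]
    - [[0,0,-0.25],[0,0,0],0]
    - [[0,0,-0.3],[0,0,0],0]
    - [[0,0,-0.5],[0,0,0],0]
    - [[0,0,-0.6],[0,0,0],0]
    - [[0,0,-0.5],[0,0,0],0]
    - [[0,0,-0.2],[0,0,0],0]
    - [[0,0,0],[0,0,0],0]

```text
time: 12.58
ee_pos: [510.8, 186.6, 251.9]
eef_rot: [[-0.398, 0.918, 0.002], [0.918, 0.398, 0.0], [-0.0, 0.002, -1.0]]
force: [-0.7, -0.2, -2.5]
grip_width: 0.236
grasp_force: 40.0
```

```bash
python3 - <<'E'
from m import *
st(); grab('wrist','w5'); grab('side','s5'); 
s=load('s5'); a=s['im'][60:260,180:380]; cv2.imwrite('pics/s5c.png',cv2.resize(a,None,fx=2.5,fy=2.5,interpolation=cv2.INTER_CUBIC)[:,:,::-1])
E
```

```text
t 12.575 pos [510.8 186.6 251.9] F [-0.7 -0.2 -2.5] w 0.23619851738509348 gf 39.99757647514343
[[-0.398, 0.918, 0.002], [0.918, 0.398, 0.0], [-0.0, 0.002, -1.0]] [14.7 -1.6 93.5 -0.  88.  -8.8]
```

View pics/s5c.png

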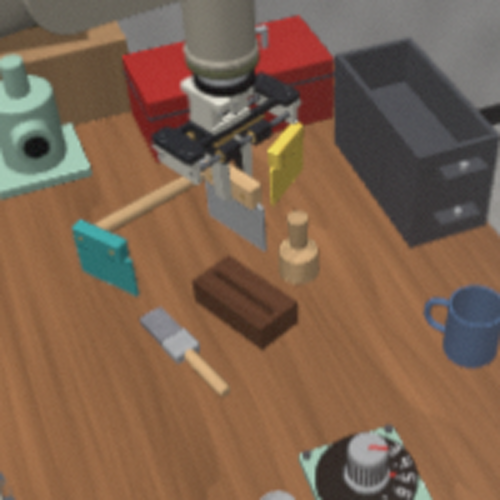

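The blade hangs upright in the gripper (crop 237,205) and the parking block is empty. I'll measure the blade's offset in the hand.

```bash
python3 - <<'E'
from m import *
s=robot.state(); R=np.array(s['eef_rot']); p=np.array(s['ee_pos'])
for f in('w5','s5'):
    w=load(f); v,u=np.nonzero(w['d']>0); P=(bydepth(w,np.c_[u,v])-p)@R
    k=(abs(P[:,1])<25)&(abs(P[:,0])<80)&(P[:,2]>-25)&(P[:,2]<110); Q=P[k]
    for lo,hi in((-18,-5),(-5,8),(8,18),(20,40),(40,60),(60,75),(75,88),(88,95)):
        q=Q[(Q[:,2]>lo)&(Q[:,2]<hi)]
        if len(q): print(f,lo,len(q),'x',np.percentile(q[:,0],[1,50,99]).round(1),'y',np.percentile(q[:,1],[2,50,98]).round(1),'zmax',q[:,2].max().round(1))
E
```

```text
w5 -18 6726 x [-42.7  10.9  44.3] y [-18.6   0.9  19.1] zmax -5.1
w5 -5 653 x [ 6.3  7.8 44.5] y [-23.4  -0.   24.2] zmax 8.0
w5 8 489 x [ 7.1 44.2 54.2] y [-21.7   1.   22.7] zmax 17.9
w5 20 31 x [53.5 54.2 54.4] y [-1.6  1.   3.9] zmax 37.2
w5 40 27 x [53.5 54.3 54.4] y [-1.5  1.1  3.9] zmax 56.4
w5 60 17 x [53.4 54.2 54.3] y [-1.5  1.1  3.9] zmax 72.8
w5 75 12 x [53.7 54.2 54.4] y [-1.   1.1  4. ] zmax 87.9
w5 88 1 x [54.2 54.2 54.2] y [1.9 1.9 1.9] zmax 88.4
s5 -18 111 x [-44.7 -16.8  31.5] y [-22.   -3.4  21.9] zmax -5.0
s5 -5 62 x [-46.4 -19.5  41.3] y [-24.4 -12.   23.5] zmax 7.6
s5 8 45 x [-54.2 -31.3  39.7] y [-24.1 -11.3   6.3] zmax 17.5
s5 20 54 x [-54.5 -26.8  54.3] y [-10.1  -3.8   0.2] zmax 39.9
s5 40 97 x [-53.2  -5.9  54.2] y [-6.3 -3.8 -0.5] zmax 59.7
s5 60 75 x [-54.1  -4.9  53.6] y [-7.2 -4.1 -1.4] zmax 74.9
s5 75 65 x [-55.1  -0.5  55.3] y [-6.  -3.7  0.6] zmax 87.9
s5 88 12 x [-55.4 -11.7  57.3] y [-5.1 -2.9 -1.1] zmax 92.0
```

>>> drive_tool:
  commands:
    - [[0,0,0],[0,0,0.95],0]
    - [[0,0,0],[0,0,0.95],0]
    - [[0,0,0],[0,0,0.95],0]
    - [[0,0,0],[0,0,0.95],0]
    - [[-0.4,0.04,0],[0,0,0],0]
    - [[-0.8,0.08,0],[0,0,0],0]
    - [[-0.9,0.09,0],[0,0,0],0]
    - [[-0.9,0.09,0],[0,0,0],0]
    - [[-0.9,0.09,0],[0,0,0],0]
    - [[-0.9,0.09,0],[0,0,0],0]
    - [[-0.9,0.09,0],[0,0,0],0]
    - [[-0.9,0.09,0],[0,0,0],0]
    - [[-0.9,0.09,0],[0,0,0],0]
    - [[-0.5,0.05,0],[0,0,0],0]
    - [[-0.31,0.026,0],[0,0,0],0]
    - [[0,0,0],[0,0,0],0]
    - [[0,0,0],[0,0,0],0]

```text
time: 14.8
ee_pos: [536.5, -312.6, 250.4]
eef_rot: [[0.046, 0.999, -0.001], [0.999, -0.046, 0.001], [0.001, -0.001, -1.0]]
force: [-0.6, 0.1, -2.6]
grip_width: 0.235
grasp_force: 40.0
```

```bash
python3 - <<'E'
from m import *
s=st(); print(np.degrees(np.arctan2(s['eef_rot'][1][1],s['eef_rot'][0][1])))
E
```

```text
t 14.8 pos [ 536.5 -312.6  250.4] F [-0.6  0.1 -2.6] w 0.23482056237529414 gf 39.99770700931549
[[0.046, 0.999, -0.001], [0.999, -0.046, 0.001], [0.001, -0.001, -1.0]] [-35.   10.5  80.9   0.   88.7 -32.3]
-2.643244474357041
```

>>> drive_tool:
  commands:
    - [[-0.02,0,0.3],[0,0,0],0]
    - [[0,0,0.5],[0,0,0],0]
    - [[0,0,0.4],[0,0,0],0]
    - [[0,0,0.2],[0,0,0],0]
    - [[0,0,0.07],[0,0,0],0]
    - [[0,0,0],[0,0,0],0]
    - [[0,0,0],[0,0,0],0]

```text
time: 15.68
ee_pos: [537.0, -315.4, 163.9]
eef_rot: [[0.047, 0.999, 0.002], [0.999, -0.047, -0.001], [-0.001, 0.002, -1.0]]
force: [0.0, -0.4, -2.8]
grip_width: 0.234
grasp_force: 40.0
```

```bash
python3 - <<'E'
from m import *
st(); grab('side','s6'); grab('wrist','w6')
a=load('s6')['im'][190:330,270:410]; b=load('w6')['im'][100:280,220:420]
cv2.imwrite('pics/x6.png',np.hstack([cv2.resize(a,(400,400),interpolation=2),cv2.resize(b,(400,360),interpolation=2)[:400] if 0 else cv2.copyMakeBorder(cv2.resize(b,(400,360),interpolation=2),0,40,0,0,0)])[:,:,::-1])
E
```

```text
t 15.675 pos [ 537.  -315.4  163.9] F [ 0.  -0.4 -2.8] w 0.23355463485363304 gf 39.99763369560242
[[0.047, 0.999, 0.002], [0.999, -0.047, -0.001], [-0.001, 0.002, -1.0]] [-35.1  13.5  86.6   0.   79.8 -32.5]
```

View pics/x6.png

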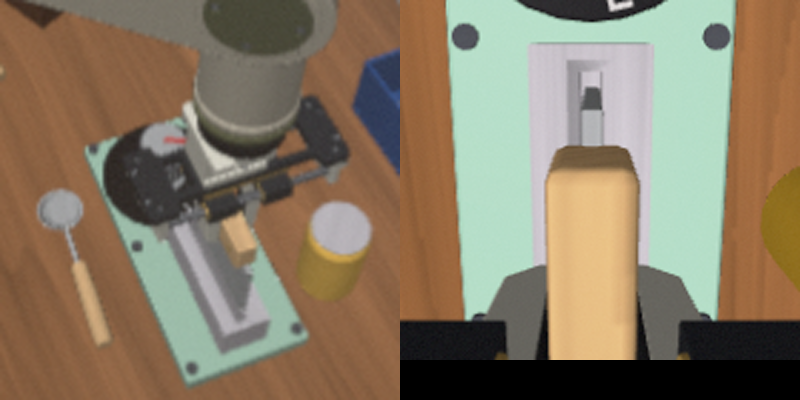

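The right panel shows the plate (centre x≈591) lined up with the slot mouth (567–617) and inside the slot's ends. Inserting now.

>>> drive_tool:
  commands:
    - [[0,0,0.1],[0,0,0],0]
    - [[0,0,0.1],[0,0,0],0]
    - [[0,0,0.08],[0,0,0],0]
    - [[0,0,0.08],[0,0,0],0]
    - [[0,0,0.08],[0,0,0],0]
    - [[0,0,0.08],[0,0,0],0]

```text
time: 16.52
ee_pos: [536.3, -315.1, 131.1]
eef_rot: [[0.047, 0.999, -0.0], [0.999, -0.047, 0.0], [0.0, -0.0, -1.0]]
force: [-0.1, -0.7, -2.6]
grip_width: 0.23
grasp_force: 40.0
```

>>> drive_tool:
  commands:
    - [[0,0,0.08],[0,0,0],0]
    - [[0,0,0.06],[0,0,0],0]
    - [[0,0,0.05],[0,0,0],0]
    - [[0,0,0.03],[0,0,0],0]
    - [[0,0,0.02],[0,0,0],0]
    - [[0,0,0.02],[0,0,0],0]
    - [[0,0,0],[0,0,0],0]

```text
time: 17.4
ee_pos: [536.5, -315.2, 116.2]
eef_rot: [[0.047, 0.999, 0.0], [0.999, -0.047, -0.0], [-0.0, 0.0, -1.0]]
force: [0.4, -0.7, -0.3]
grip_width: 0.232
grasp_force: 40.0
```

>>> drive_tool:
  commands:
    - [[0,0,0.02],[0,0,0],0]
    - [[0,0,0.01],[0,0,0],0]
    - [[0,0,0],[0,0,0],0]

```text
time: 17.77
ee_pos: [536.7, -315.2, 116.1]
eef_rot: [[0.047, 0.999, 0.001], [0.999, -0.047, -0.001], [-0.001, 0.001, -1.0]]
force: [-5.7, 4.4, 11.4]
grip_width: 0.232
grasp_force: 40.0
```

>>> drive_tool:
  commands:
    - [[0,0,0],[0,0,0],0.5]
    - [[0,0,0],[0,0,0],0.5]
    - [[0,0,0],[0,0,0],0.5]
    - [[0,0,-0.2],[0,0,0],0.5]
    - [[0,0,-0.5],[0,0,0],0.5]
    - [[0,0,-0.8],[0,0,0],0.5]
    - [[0,0,-0.8],[0,0,0],0.5]
    - [[0,0,-0.5],[0,0,0],0.5]
    - [[0,0,0],[0,0,0],0.5]

```text
time: 18.9
ee_pos: [537.7, -316.1, 286.8]
eef_rot: [[0.047, 0.999, 0.006], [0.999, -0.047, -0.004], [-0.004, 0.006, -1.0]]
force: [-0.1, 0.3, -0.0]
grip_width: 0.502
grasp_force: 0.0
```

```bash
python3 - <<'E'
from m import *
st(); grab('wrist','w7'); grab('side','s7'); s=load('w7')
v,u=np.nonzero(s['d']>0); P=bydepth(s,np.c_[u,v]); k=(np.hypot(P[:,0]-537,P[:,1]+315)<50)&(P[:,2]>110)&(P[:,2]<145)
print('grip top z',np.percentile(P[k,2],[5,50,95]),P[k].mean(0))
a=s['im'][40:280,170:470]
cv2.imwrite('pics/w7c.png',np.hstack([cv2.resize(a,(500,400)),cv2.resize(load('s7')['im'][190:350,270:390],(300,400),interpolation=2)])[:,:,::-1])
E
```

```text
t 18.9 pos [ 537.7 -316.1  286.8] F [-0.1  0.3 -0. ] w 0.5019819483426139 gf 0.0
[[0.047, 0.999, 0.006], [0.999, -0.047, -0.004], [-0.004, 0.006, -1.0]] [-35.2   9.9  77.8  -0.   91.9 -32.5]
grip top z [127.09713791 129.83632267 131.17733603] [ 536.92249956 -312.62928034  129.46964885]
```

View pics/w7c.png

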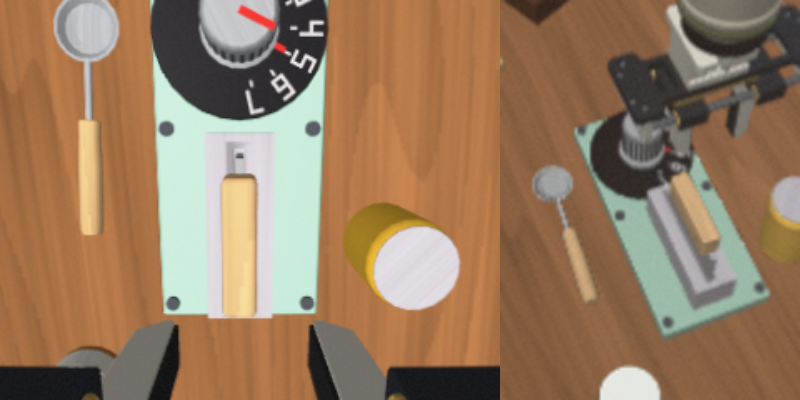

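The blade is home: the grip top is at 130 mm, and 25 + 105 = 130 is what it should be. The pointer at (280,48) is on 5, and the gripper is clear of everything.

```bash
python3 -c "
from workcell import robot
print(robot.finish_job())"
```

```text
the job is handed in; nothing more can be done
None
```

I turned the depth sleeve to 5 and released it, then slid the blade fully home in the gauge slot and released it; the job was handed in at about 19 s, and the hand-in gave no verdict.

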